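# Clamp the dot-blot manifold and set its bleed valve

## Robot

A 6-joint arm with a two-finger parallel gripper is mounted at the origin on the work surface. World frame = base frame: x ahead of the robot, y to its left, z up, the work surface at z = 0. Lengths are in m, angles in rad, forces in N, time in s.
With the tool pointing down it reaches from about 0.3 to 0.775 m from the base axis. Payload 14.6 kg.
Tool frame: the origin (TCP) lies at the very end of the fingers, on their centre line; the grasp point (between the pads) lies 19 mm behind it; z points along the fingers, y is the line along which they close (so a half turn about z gives the same grasp; the last joint's range is limited). The gripper opens to 94 mm and grips with 3 to 60 N. Pads are 16 mm wide; open, the fingers measure 119 mm over their backs; the gripper's body (75 mm by 177 mm) begins 78 mm behind the grasp point.
Start: joints at [1.102, 0.3, 1.521, -0, 1.321, -0.067], TCP at [0.215, 0.506, 0.205] pointing down, gripper open.
Joint ranges: [-3.03, 3.03], [-0.79, 2.21], [0.23, 2.52], [-1.04, 4.18], [0, 3.07], [-2.55, 2.55]. Speed limits (rad/s): [2.22, 2.22, 2.57, 3.14, 3.14, 3.14].

## Interface

Orientations are given as [roll, pitch, yaw] about the fixed x, y, z axes, in that order (R = Rz(yaw) Ry(pitch) Rx(roll)).
In Python, from station import ctrl gives the robot as it stands.
- The arm moves only by the tool move_arm, never from a script. Its argument "increments" is a list of rows, each a list of 7 numbers: the opening, from 0 (shut) to 1 (fully open), then the shift along the tool's x, y, z in units of 50 mm (1.0 is 50 mm), then the turn, a rotation vector about the tool's x, y, z in rad. In form: [[claw, tx, ty, tz, rx, ry, rz], ...]. A call has 1 to 20 rows; each row shifts and turns the commanded pose from where the row before left it, along the tool's axes as they then stand; what a row does not reach is not made up. A row lasts 1/10 s, in which the tool goes at most 50 mm and 8.59 degrees, less where a joint would pass 70% of its speed; a pose out of reach is approached as far as the arm can. A call is refused whole if a number of a shift passes 1 or a number of a turn 0.15, either way. A call with a gripper value outside its range is refused whole. The fingers move at their own pace and stop on an object; "force" is the grip in N (left out, the last holds). Time passes only in rows, so rows that do not move let the fingers close. It gives the time, the measured TCP pose, the force, the opening and the grip force at its end, in the units of the state.
- ctrl.get_obs(): the state, without advancing time (a new reading comes with each control period).
- ctrl.camera(name): name is "scene" or "top" or "wrist"; returns a dict with "color" (420x560x3 uint8, blue, green, red), "K" (3x3 intrinsics, pixels), "pose" (4x4, takes a point from camera to world coordinates); the wrist camera has in their place "tool_from_camera" (4x4, takes a point from camera to tool coordinates, whose origin is the TCP and whose axes are the flange's). Camera axes: x right, y down, z forward; pixel columns grow to the right and rows downward; lengths in m; the calibration is good to about 2 mm. A picture is of the moment at which its call begins: read the wrist's pose just before it. There is no depth.
- ctrl.hand_in(): hands the job in; it is judged then, once.
Trained networks look in a picture, given as the dict that the camera call returned (one of the last four; its "shot" number tells which), for a name from the list of things; names that differ only in an ending like _2 or _b are one class to them, and where a whole thing is asked for, a point or a joint stands for the part that bears it (a point fixed in the world has none). Each returns a list of dicts, best first, with "conf" (0 to 1); they miss things now and then, are a little off and sometimes report something else, mostly with a low value. They report only what shows in the picture. A call takes as long as a camera call.
- ctrl.cut_out(name, picture): "mask" (420x560 bool, what is visible of it) and "centre" ([row, column] in pixels, amid what is visible of it).
The state is a dict: "time_s": time; "qpos": joint angles; "joint_vel": joint speeds; "tau": joint torques, N m; "ee_pos": TCP position; "eef_rot": TCP orientation; "force": force on the tool from outside, world axes, zero at the start; "moment": the same for the moment, N m; "grip_width": finger opening in m; "grip_force": force on a finger pad.
Only numpy, scipy, OpenCV 4.12 (cv2) and the standard library are available. Lean on these libraries where they do the work, as an engineer would, in place of code of your own. Each camera call takes 0.05 s, during which the arm holds its last target. There are 200 camera calls.

## Task

Get the dot-blot manifold ready for the vacuum: screw its four black corner thumbscrews clockwise fully home, working diagonally (one corner, then the corner across from it, then the other two). Then close the blue bleed valve clockwise until it seats, back it off a quarter turn, and keep hold of its knob there: you finish while still gripping it, ready to trim it when the pump starts. Leave everything else on the bench where it is.

Things in the scene. Friction and masses are not known exactly. Their poses are not given: they have to be found in the camera images.
- manifold: Dot-blot vacuum manifold, fixed to the bench: white base, red gasket, ivory 96-well template, 126 (x) x 178 (y) mm, template top 65 mm above the bench. Origin: centre of its underside; z up, x from its front (robot side) to its back; turned by up to 0.45 rad either way. A red square marks the front left corner. A brass needle valve reaches out of its +y end to 172 mm from the origin.
- screw_fl_grip (a point): Centre of the black round fluted head of the front left (-x, +y) thumbscrew, on its upright axis, (-45, +69) mm (x, y) from the manifold origin, 87 mm above the bench. Head 24 mm across, 20 mm tall (77 to 97 mm above the bench), on a 12 mm thick steel shank: 12 mm free between head and template. Can be pinched at any yaw.
- screw_fl (a joint): How far the front left captive thumbscrew still has to turn, rad: 0 = fully home at its end stop; clockwise seen from above lowers the value. Starts at 0.6 to 1.3. It does not rise or sink as it turns, turns stiffly (about 0.06 N m) and stays where it is left; a grip forced on past the stop slips round the head.
- screw_fr_grip (a point): Centre of the black round fluted head of the front right (-x, -y) thumbscrew, on its upright axis, (-45, -69) mm (x, y) from the manifold origin, 87 mm above the bench. Head 24 mm across, 20 mm tall (77 to 97 mm above the bench), on a 12 mm thick steel shank: 12 mm free between head and template. Can be pinched at any yaw.
- screw_fr (a joint): How far the front right captive thumbscrew still has to turn, rad: 0 = fully home at its end stop; clockwise seen from above lowers the value. Starts at 0.6 to 1.3. It does not rise or sink as it turns, turns stiffly (about 0.06 N m) and stays where it is left; a grip forced on past the stop slips round the head.
- screw_bl_grip (a point): Centre of the black round fluted head of the back left (+x, +y) thumbscrew, on its upright axis, (+45, +69) mm (x, y) from the manifold origin, 87 mm above the bench. Head 24 mm across, 20 mm tall (77 to 97 mm above the bench), on a 12 mm thick steel shank: 12 mm free between head and template. Can be pinched at any yaw.
- screw_bl (a joint): How far the back left captive thumbscrew still has to turn, rad: 0 = fully home at its end stop; clockwise seen from above lowers the value. Starts at 0.6 to 1.3. It does not rise or sink as it turns, turns stiffly (about 0.06 N m) and stays where it is left; a grip forced on past the stop slips round the head.
- screw_br_grip (a point): Centre of the black round fluted head of the back right (+x, -y) thumbscrew, on its upright axis, (+45, -69) mm (x, y) from the manifold origin, 87 mm above the bench. Head 24 mm across, 20 mm tall (77 to 97 mm above the bench), on a 12 mm thick steel shank: 12 mm free between head and template. Can be pinched at any yaw.
- screw_br (a joint): How far the back right captive thumbscrew still has to turn, rad: 0 = fully home at its end stop; clockwise seen from above lowers the value. Starts at 0.6 to 1.3. It does not rise or sink as it turns, turns stiffly (about 0.06 N m) and stays where it is left; a grip forced on past the stop slips round the head.
- valve_grip (a point): Centre of the blue round fluted knob of the needle bleed valve, on its upright axis, 135 mm along +y from the manifold origin, 86 mm above the bench. Knob 28 mm across, 20 mm tall (76 to 96 mm above the bench), on a thin stem above the brass valve body (top at 66 mm). Can be pinched at any yaw.
- valve (a joint): Opening of the bleed valve, rad: 0 = closed on its seat (a stop); clockwise seen from above closes it, anticlockwise opens it (value grows). Starts 0.7 to 1.3 open; it can be opened to 6.2. A white line on the knob from centre to rim points along the manifold -x when seated and turns with it. The knob does not rise or sink, turns stiffly (about 0.05 N m), stays where left; a grip forced past the seat slips.
- tip_rack: Bystander, to be left alone: a pipette-tip rack, magenta deck with yellow tips on a cream box, 84 x 122 x 62 mm; origin on the bench, under its middle.
- tube_rack: Bystander, to be left alone: a white foam tube rack with a few capped tubes, 110 x 200 x 38 mm; origin on the bench, under its middle.
- bottle: Bystander, to be left alone: a clear reagent bottle with a blue cap, 70 mm across, 145 mm tall; origin on the bench, under its middle.
- flask: Bystander, to be left alone: a clear conical flask, 82 mm across its foot, 130 mm tall; origin on the bench, under its middle.
- petri_dish: Bystander, to be left alone: a round covered culture dish, 91 mm across, 15 mm tall; origin on the bench, under its middle.
- timer: Bystander, to be left alone: a yellow bench timer, 62 x 70 x 18 mm; origin on the bench, under its middle.
- pipette: Bystander, to be left alone: a light-grey hand pipette lying on the bench, about 250 mm long, 26 mm high; origin on the bench, under its middle.

How it is judged:
By the outcome, as a careful person would: the job done as asked, in the order asked, and still so for the second after the job is handed in, while the arm keeps its last pose, push and grip.
It also fails if it takes over 69 s, if anything falls off the work surface, if the arm or the gripper's body presses on something with over 40 N, if the wrist force passes 120 N, or if a joint passes its speed limit or range.

## Working session

There is one attempt and no reset: what is moved stays moved. The work goes in short steps, Python scripts to look and compute and a tool call to move; the robot and the scene stay as the last step left them, time stands still between calls to the robot, and variables do not carry over. Pictures are saved under pics/ and viewed, at most 10 in all, crops included, and the job is handed in when it is done.

Besides the shell and the picture viewer there is one more tool, called after ">>>" by a JSON object that holds its "name" and its "arguments". move_arm: Moves the arm, as the interface text tells. Its arguments: {"type":"object","properties":{"increments":{"type":"array","items":{"type":"array","items":{"type":"number"}}},"force":{"type":"number"}},"required":["increments"]}

```bash
mkdir -p pics; ls
cat > h.py <<'E'
import numpy as np, cv2
from station import ctrl
def toplane(p,uv,z,pose=None):
    P=p["pose"] if pose is None else pose
    d=P[:3,:3]@np.linalg.inv(p["K"])@np.array([uv[0],uv[1],1.]); o=P[:3,3]
    return o+d*(z-o[2])/d[2]
E
python3 - <<'E'
from h import *
o=ctrl.get_obs(); print(o)
for c in ["top","scene"]:
    p=ctrl.camera(c); cv2.imwrite(f"pics/{c}.png",p["color"]); print(c,np.round(p["pose"],3).tolist())
    for n,z in [("screw_fl_grip",.09),("valve_grip",.09),("manifold",.065)]:
        for d in ctrl.cut_out(n,p)[:5]:
            r,cc=d["centre"]; print(n,round(d["conf"],2),round(r),round(cc),toplane(p,(cc,r),z).round(4))
E
```

```text
pics
{'time_s': 0.0, 'qpos': array([ 1.10239738e+00,  3.00471029e-01,  1.52159186e+00, -2.00095570e-05,
        1.32068507e+00, -6.65977471e-02]), 'joint_vel': array([ 5.80876453e-04, -3.65879618e-05, -1.51524582e-04, -3.68873917e-04,
        6.63031687e-04,  1.28812320e-03]), 'tau': array([ 1.57338718e-04, -5.31797755e+01, -3.52742493e+01,  7.07806530e-02,
        2.43121921e-02, -7.96749623e-05]), 'ee_pos': array([0.21497914, 0.50595812, 0.20488181]), 'eef_rot': array([-3.14043862e+00, -5.75454836e-05,  2.73979638e+00]), 'force': array([ 0.23175705,  0.45685785, -0.18020894]), 'moment': array([-0.02774951, -0.0028104 , -0.00817111]), 'grip_force': 0.0, 'grip_width': 0.09401505810851729}
top [[-0.005, -0.988, 0.151, 0.232], [-1.0, 0.005, 0.001, -0.006], [-0.001, -0.151, -0.988, 1.622], [0.0, 0.0, 0.0, 1.0]]
screw_fl_grip 0.42 178 263 [0.5666 0.0463 0.09  ]
valve_grip 0.61 162 247 [0.6157 0.0947 0.09  ]
manifold 0.68 171 287 [ 0.5936 -0.0288  0.065 ]
scene [[-0.812, 0.431, -0.395, 0.918], [0.584, 0.602, -0.544, 0.608], [0.003, -0.672, -0.74, 0.912], [0.0, 0.0, 0.0, 1.0]]
valve_grip 0.6 265 252 [0.6222 0.0971 0.09  ]
valve_grip 0.2 215 195 [ 0.6516 -0.1053  0.09  ]
manifold 0.82 240 232 [ 0.6116 -0.0049  0.065 ]
manifold 0.72 265 249 [0.6182 0.079  0.065 ]
```

Run:
```python
import cv2,numpy as np
a=cv2.resize(cv2.imread("pics/top.png")[90:270,180:420],(800,600),interpolation=cv2.INTER_CUBIC)
cv2.imwrite("pics/topc.png",a)
```

```text
(no output)
```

View pics/topc.png

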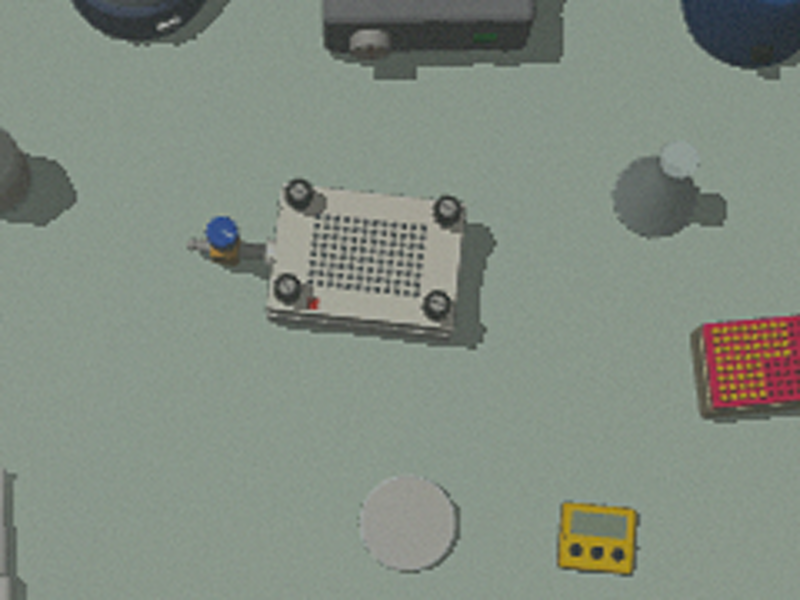

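View pics/scene.png

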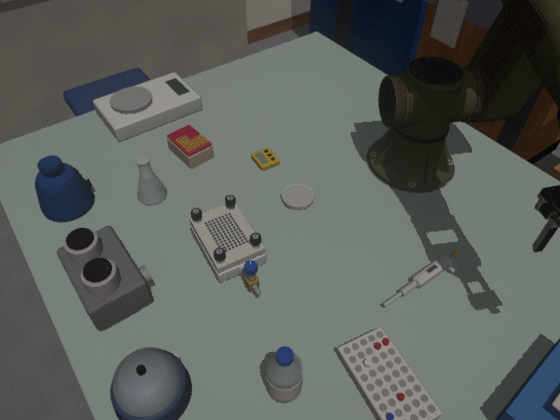

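The top crop shows the manifold with its heads at FL(287,288), BL(299,192), BR(447,210) and FR(437,304), and the valve at (222,233). The red mark sits by FL. The area around it is clear.

```bash
cat >> h.py <<'E'
L={"fl":(-.045,.069),"fr":(-.045,-.069),"bl":(.045,.069),"br":(.045,-.069),"v":(0,.135)}
def fit(W):  # rigid 2D fit of name->xy
    k=list(W); A=np.array([complex(*L[i]) for i in k]); B=np.array([complex(*W[i][:2]) for i in k])
    a,b=A.mean(),B.mean(); r=np.vdot(A-a,B-b); th=np.angle(r); t=b-np.exp(1j*th)*a
    print("origin",t,"th",th,"res mm",np.abs(B-t-np.exp(1j*th)*A)*1e3)
    return {i:(t+np.exp(1j*th)*complex(*L[i])) for i in L},th
E
python3 - <<'E'
from h import *
p=ctrl.camera("top")
px={"fl":(287,288),"bl":(299,192),"br":(447,210),"fr":(437,304),"v":(222,233)}
W={k:toplane(p,(180+u*.3-.35,90+v*.3-.35),.095) for k,(u,v) in px.items()}
print(W); print(fit(W))
w=ctrl.camera("wrist"); print(np.round(w["tool_from_camera"],3),w["K"])
E
```

```text
{'fl': array([0.57183995, 0.0367948 , 0.095     ]), 'bl': array([0.66219694, 0.02567179, 0.095     ]), 'br': array([ 0.6444133 , -0.11042769,  0.095     ]), 'fr': array([ 0.55622047, -0.09999512,  0.095     ]), 'v': array([0.62375734, 0.09643128, 0.095     ])}
origin (0.6084996236421624-0.03711635993987079j) th -0.11827467673519852 res mm [0.1427808  0.96578927 0.81470885 0.6396386  0.84326507]
({'fl': np.complex128(0.5719559460014815+0.03671154551933888j), 'fr': np.complex128(0.5556720682521257-0.10032434512776145j), 'bl': np.complex128(0.6613271790321991+0.026091625248019883j), 'br': np.complex128(0.6450433012828433-0.11094426539908045j), 'v': np.complex128(0.6244295040491409+0.09694048960620563j)}, np.float64(-0.11827467673519852))
[[ 0.    -0.972 -0.236  0.069]
 [ 1.    -0.     0.001 -0.002]
 [-0.002 -0.236  0.972 -0.18 ]
 [ 0.     0.     0.     1.   ]] [[323.08651501   0.         280.77786719]
 [  0.         323.08651501 208.34163787]
 [  0.           0.           1.        ]]
```

>>> {"name": "move_arm", "arguments": {"increments": [[0.55, -0.64, -0.365, 0, 0, 0, 0], [0.55, -0.64, -0.365, 0, 0, 0, 0], [0.55, -0.64, -0.365, 0, 0, 0, 0], [0.55, -0.64, -0.365, 0, 0, 0, 0], [0.55, -0.64, -0.365, 0, 0, 0, 0], [0.55, -0.64, -0.365, 0, 0, 0, 0], [0.55, -0.64, -0.365, 0, 0, 0, 0], [0.55, -0.64, -0.365, 0, 0, 0, 0], [0.55, -0.64, -0.365, 0, 0, 0, 0], [0.55, -0.64, -0.365, 0, 0, 0, 0], [0.55, -0.64, -0.365, 0, 0, 0, 0], [0.55, -0.64, -0.365, 0, 0, 0, 0], [0.55, -0.64, -0.365, 0.2, 0, 0, 0], [0.55, -0.64, -0.365, 0.2, 0, 0, 0], [0.55, -0.64, -0.365, 0.2, 0, 0, 0], [0.55, -0.64, -0.365, 0.2, 0, 0, 0], [0.55, 0, 0, 0, 0, 0, 0], [0.55, 0, 0, 0, 0, 0, 0]], "force": 30}}

```text
time_s: 2.3
ee_pos: [0.572, 0.0369, 0.165]
eef_rot: [-3.141, -0.001, 2.739]
force: [-0.3, 0.6, 0.3]
grip_width: 0.0516
grip_force: 0.0
```

```bash
cat >> h.py <<'E'
from scipy.spatial.transform import Rotation as Ro
def wristpose(p,o):
    T=np.eye(4); T[:3,:3]=Ro.from_euler("xyz",o["eef_rot"]).as_matrix(); T[:3,3]=o["ee_pos"]
    return T@p["tool_from_camera"]
def go(xyz):  # shift in tool axes, units of 50 mm
    o=ctrl.get_obs(); R=Ro.from_euler("xyz",o["eef_rot"]).as_matrix()
    return (R.T@(np.array(xyz)-o["ee_pos"])/.05).round(3)
E
python3 - <<'E'
from h import *
o=ctrl.get_obs(); w=ctrl.camera("wrist"); cv2.imwrite("pics/w1.png",w["color"])
print(o["time_s"],o["ee_pos"],o["eef_rot"],o["qpos"],o["grip_width"],o["moment"])
P=wristpose(w,o)
for n in ["screw_fl_grip","valve_grip"]:
    for d in ctrl.cut_out(n,w)[:5]:
        r,c=d["centre"]; print(n,d["conf"],r,c,toplane(w,(c,r),.095,P))
print(go((.572,.0367,.071)))
# expected pixels of heads
Pi=np.linalg.inv(P)
for k,(x,y) in dict(fl=(.57196,.03671),fr=(.5557,-.1003),bl=(.6613,.0261),br=(.645,-.1109),v=(.6244,.0969)).items():
    q=w["K"]@(Pi@[x,y,.097,1])[:3]; print(k,(q[:2]/q[2]).round(1))
E
```

```text
2.3 [0.57202137 0.0368872  0.16501315] [-3.14135846e+00 -9.16871534e-04  2.73860824e+00] [ 4.33687534e-04  3.86456708e-01  1.50161038e+00  1.52082477e-04
  1.25446078e+00 -1.16742571e+00] 0.05157216541590597 [0.06419063 0.03822853 0.03216559]
screw_fl_grip 0.63 215.7 278.7 [0.56903671 0.03507732 0.095     ]
valve_grip 0.68 243.9 372.7 [0.62110688 0.09634903 0.095     ]
[-0.012 -0.025  1.9  ]
fl [282.  218.8]
fr [121.  264.3]
bl [311.4 315.9]
br [160.9 355. ]
v [375.4 248. ]
```

View pics/w1.png

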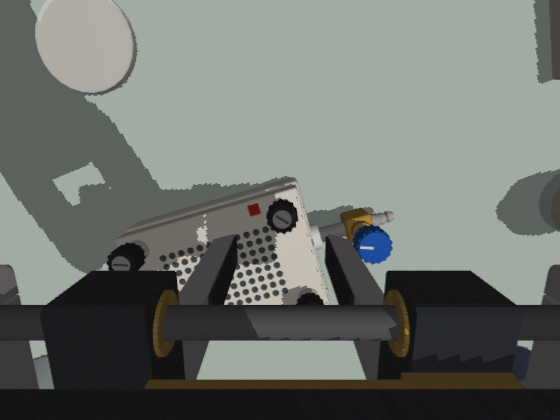

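The wrist view shows FL at (283,215), valve at (373,245) with its line pointing left (about 1.29 open), and FR at (123,260). These sit about 3 px above the prediction, so I shift 1 mm and grasp.

>>> {"name": "move_arm", "arguments": {"increments": [[0.55, 0.02, 0, 0.47, 0, 0, 0], [0.55, 0, 0, 0.47, 0, 0, 0], [0.55, 0, 0, 0.47, 0, 0, 0], [0.55, 0, 0, 0.47, 0, 0, 0], [0.1, 0, 0, 0, 0, 0, 0], [0.1, 0, 0, 0, 0, 0, 0], [0.1, 0, 0, 0, 0, 0, 0], [0.1, 0, 0, 0, 0, 0, 0], [0.1, 0, 0, 0, 0, 0, 0]], "force": 30}}

```text
time_s: 3.35
ee_pos: [0.5718, 0.0378, 0.0728]
eef_rot: [3.141, 0.002, 2.74]
force: [-2.7, 1.7, 7.3]
grip_width: 0.0233
grip_force: 30.0
```

```bash
python3 -c "
from h import *
o=ctrl.get_obs();print(o['ee_pos'],o['grip_width'],o['grip_force'],o['force'],o['moment'])"
```

```text
[0.57183797 0.03776538 0.07283458] 0.02328117292413334 30.00162273645401 [-2.72565421  1.66660861  7.3300012 ] [ 0.25495956  0.19405481 -0.03644204]
```

>>> {"name": "move_arm", "arguments": {"increments": [[0.1, 0, 0, 0, 0, 0, 0.1], [0.1, 0, 0, 0, 0, 0, 0.1], [0.1, 0, 0, 0, 0, 0, 0.1], [0.1, 0, 0, 0, 0, 0, 0.1], [0.1, 0, 0, 0, 0, 0, 0.1]]}}

```text
time_s: 3.85
ee_pos: [0.5721, 0.0382, 0.0728]
eef_rot: [3.139, 0.001, 2.236]
force: [2.0, 5.1, 5.5]
grip_width: 0.0235
grip_force: 30.0
```

```bash
python3 -c "
from h import *
o=ctrl.get_obs();print(o['ee_pos'],o['eef_rot'],o['grip_width'],o['grip_force'],o['force'],o['moment'])"
```

```text
[0.57210442 0.03815641 0.07281112] [3.13881937e+00 1.11984302e-03 2.23581077e+00] 0.02354507907725167 29.99913901090622 [2.02200855 5.11098644 5.47698159] [ 0.82454501 -0.25154716  0.0799678 ]
```

>>> {"name": "move_arm", "arguments": {"increments": [[0.1, 0, 0, 0, 0, 0, 0.1], [0.1, 0, 0, 0, 0, 0, 0.1], [0.1, 0, 0, 0, 0, 0, 0.1], [0.1, 0, 0, 0, 0, 0, 0.1], [0.1, 0, 0, 0, 0, 0, 0.1], [0.1, 0, 0, 0, 0, 0, 0.1], [0.1, 0, 0, 0, 0, 0, 0.1], [0.1, 0, 0, 0, 0, 0, 0.1], [0.1, 0, 0, 0, 0, 0, 0.1], [0.1, 0, 0, 0, 0, 0, 0.1]]}}

```text
time_s: 4.85
ee_pos: [0.5728, 0.0376, 0.0729]
eef_rot: [3.137, -0.001, 1.236]
force: [5.1, -5.9, 3.0]
grip_width: 0.0237
grip_force: 30.0
```

```bash
python3 -c "
from h import *
o=ctrl.get_obs();print(o['ee_pos'],o['eef_rot'],o['grip_width'],o['grip_force'],o['force'],o['moment'])"
```

```text
[0.5728408  0.03764086 0.07290933] [ 3.13706176e+00 -1.38989047e-03  1.23634160e+00] 0.02366139004283648 29.998548924922943 [ 5.13109077 -5.91998441  2.97454182] [-1.3320896  -0.83050561  0.41760025]
```

FL took 1.5 rad of turning. The torque then rose to about 0.42 N m against 0.1 while turning, so it's on its stop. Next is BR.

>>> {"name": "move_arm", "arguments": {"increments": [[0.55, 0, 0, 0, 0, 0, 0], [0.55, 0, 0, 0, 0, 0, 0], [0.55, 0, 0, -0.35, 0, 0, 0], [0.55, 0, 0, -0.35, 0, 0, 0], [0.55, 0, 0, -0.35, 0, 0, 0], [0.55, -0.459, 0.476, 0, 0, 0, 0], [0.55, -0.459, 0.476, 0, 0, 0, 0], [0.55, -0.459, 0.476, 0, 0, 0, 0], [0.55, -0.459, 0.476, 0, 0, 0, 0], [0.55, -0.459, 0.476, 0, 0, 0, 0]]}}

```text
time_s: 5.85
ee_pos: [0.6467, -0.1108, 0.1239]
eef_rot: [-3.141, 0.0, 1.241]
force: [0.5, -0.5, 0.7]
grip_width: 0.0516
grip_force: 0.0
```

>>> {"name": "move_arm", "arguments": {"increments": [[0.55, 0, 0, 0, 0, 0, -0.14], [0.55, 0, 0, 0, 0, 0, -0.14], [0.55, 0, 0, 0, 0, 0, -0.14], [0.55, 0, 0, 0, 0, 0, -0.14], [0.55, 0, 0, 0, 0, 0, -0.14], [0.55, 0, 0, 0, 0, 0, -0.14], [0.55, 0, 0, 0, 0, 0, -0.14], [0.55, 0, 0, 0, 0, 0, -0.14], [0.55, 0, 0, 0, 0, 0, -0.14], [0.55, 0, 0, 0, 0, 0, -0.14], [0.55, 0, 0, 0, 0, 0, 0]]}}

```text
time_s: 6.95
ee_pos: [0.6462, -0.1096, 0.1238]
eef_rot: [-3.141, -0.001, 2.643]
force: [-0.5, -0.1, -0.9]
grip_width: 0.0515
grip_force: 0.0
```

Run:
```python
from h import *
o=ctrl.get_obs(); w=ctrl.camera("wrist"); cv2.imwrite("pics/w2.png",w["color"])
print(o["ee_pos"],o["eef_rot"],o["qpos"][5],o["force"],o["moment"])
print(go((.6457,-.1103,.071)))
P=wristpose(w,o)
for d in ctrl.cut_out("screw_br_grip",w)[:5]:
    r,c=d["centre"]; print(d["conf"],r,c,toplane(w,(c,r),.095,P))
```

```text
[ 0.64624287 -0.10956796  0.12381779] [-3.14143481e+00 -5.72561724e-04  2.64348634e+00] -1.2965085836981103 [-0.46446664 -0.06190965 -0.88797837] [-0.02891503 -0.00835469 -0.0107732 ]
[ 0.003 -0.018  1.058]
0.7 232.7 279.0 [ 0.6441941  -0.11125678  0.095     ]
```

View pics/w2.png

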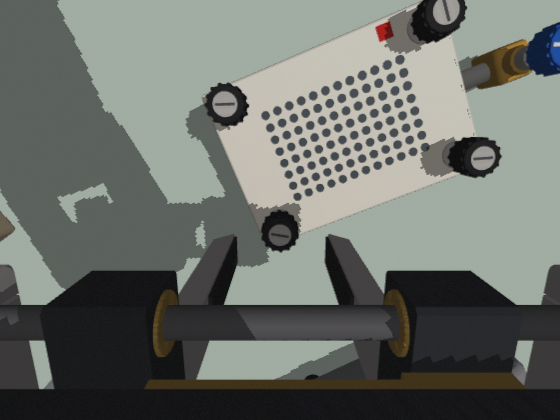

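BR sits at (280,231) between the fingers, so I descend, grip and turn.

>>> {"name": "move_arm", "arguments": {"increments": [[0.55, 0, -0.018, 0.35, 0, 0, 0], [0.55, 0, 0, 0.35, 0, 0, 0], [0.55, 0, 0, 0.34, 0, 0, 0], [0.1, 0, 0, 0, 0, 0, 0], [0.1, 0, 0, 0, 0, 0, 0], [0.1, 0, 0, 0, 0, 0, 0], [0.1, 0, 0, 0, 0, 0, 0], [0.1, 0, 0, 0, 0, 0, 0], [0.1, 0, 0, 0, 0, 0, 0.1], [0.1, 0, 0, 0, 0, 0, 0.1], [0.1, 0, 0, 0, 0, 0, 0.1], [0.1, 0, 0, 0, 0, 0, 0.1], [0.1, 0, 0, 0, 0, 0, 0.1]]}}

```text
time_s: 8.35
ee_pos: [0.6462, -0.1108, 0.073]
eef_rot: [3.141, 0.001, 2.135]
force: [-3.0, -2.2, 5.3]
grip_width: 0.0237
grip_force: 30.0
```

```bash
python3 -c "
from h import *
o=ctrl.get_obs();print(o['ee_pos'],o['eef_rot'],o['grip_width'],o['grip_force'],o['force'],o['moment'])"
```

```text
[ 0.64621518 -0.1108036   0.07301883] [3.14122016e+00 1.16427053e-03 2.13545489e+00] 0.023688383857071987 29.999251663684845 [-3.04025732 -2.15633955  5.31115103] [-0.44450122  0.63212512  0.05662482]
```

>>> {"name": "move_arm", "arguments": {"increments": [[0.1, 0, 0, 0, 0, 0, 0.1], [0.1, 0, 0, 0, 0, 0, 0.1], [0.1, 0, 0, 0, 0, 0, 0.1], [0.1, 0, 0, 0, 0, 0, 0.1], [0.1, 0, 0, 0, 0, 0, 0.1], [0.1, 0, 0, 0, 0, 0, 0.1], [0.1, 0, 0, 0, 0, 0, 0.1], [0.1, 0, 0, 0, 0, 0, 0.1], [0.1, 0, 0, 0, 0, 0, 0.1], [0.1, 0, 0, 0, 0, 0, 0.1]]}}

```text
time_s: 9.35
ee_pos: [0.6458, -0.1105, 0.0728]
eef_rot: [-3.142, 0.0, 1.136]
force: [-6.8, -4.6, 6.7]
grip_width: 0.0236
grip_force: 30.0
```

```bash
python3 -c "
from h import *
o=ctrl.get_obs();print(o['ee_pos'],o['eef_rot'],o['grip_width'],o['grip_force'],o['force'],o['moment'])"
```

```text
[ 0.64582518 -0.11045879  0.07276374] [-3.14150821e+00  4.34282405e-04  1.13606598e+00] 0.023642322647671302 29.99935358762741 [-6.76377923 -4.55924803  6.7423883 ] [-0.75271656  1.34963767  0.52297437]
```

BR is home too (0.52 N m). Next is FR.

>>> {"name": "move_arm", "arguments": {"increments": [[0.55, 0, 0, 0, 0, 0, 0], [0.55, 0, 0, 0, 0, 0, 0], [0.55, 0, 0, -0.35, 0, 0, 0], [0.55, 0, 0, -0.35, 0, 0, 0], [0.55, 0, 0, -0.35, 0, 0, 0], [0.55, -0.142, -0.43, 0, 0, 0, 0], [0.55, -0.142, -0.43, 0, 0, 0, 0], [0.55, -0.142, -0.43, 0, 0, 0, 0], [0.55, -0.142, -0.43, 0, 0, 0, 0]]}}

```text
time_s: 10.25
ee_pos: [0.5551, -0.1001, 0.1245]
eef_rot: [3.141, -0.0, 1.142]
force: [0.7, 0.3, 0.4]
grip_width: 0.0518
grip_force: 0.0
```

>>> {"name": "move_arm", "arguments": {"increments": [[0.55, 0, 0, 0, 0, 0, -0.14], [0.55, 0, 0, 0, 0, 0, -0.14], [0.55, 0, 0, 0, 0, 0, -0.14], [0.55, 0, 0, 0, 0, 0, -0.14], [0.55, 0, 0, 0, 0, 0, -0.14], [0.55, 0, 0, 0, 0, 0, -0.14], [0.55, 0, 0, 0, 0, 0, -0.14], [0.55, 0, 0, 0, 0, 0, -0.14], [0.55, 0, 0, 0, 0, 0, -0.14], [0.55, 0, 0, 0, 0, 0, -0.14], [0.55, 0, 0, 0, 0, 0, 0]]}}

```text
time_s: 11.35
ee_pos: [0.5561, -0.1002, 0.1245]
eef_rot: [3.141, 0.0, 2.544]
force: [-0.4, 0.6, 0.7]
grip_width: 0.0518
grip_force: 0.0
```

Run:
```python
from h import *
o=ctrl.get_obs(); w=ctrl.camera("wrist"); cv2.imwrite("pics/w3.png",w["color"])
print(o["ee_pos"],o["eef_rot"],o["qpos"][5],o["force"],o["moment"])
print(go((.5562,-.0999,.071)))
P=wristpose(w,o)
for d in ctrl.cut_out("screw_fr_grip",w)[:5]:
    r,c=d["centre"]; print(d["conf"],r,c,toplane(w,(c,r),.095,P))
```

```text
[ 0.55606719 -0.10024535  0.12447034] [3.14148757e+00 1.36349287e-04 2.54384523e+00] -1.2162761207612585 [-0.38050094  0.57849124  0.67815044] [ 0.00624487  0.03954282 -0.01569827]
[0.002 0.007 1.069]
0.88 230.1 283.3 [ 0.55425895 -0.0984921   0.095     ]
```

>>> {"name": "move_arm", "arguments": {"increments": [[0.55, 0.01, 0.01, 0.35, 0, 0, 0], [0.55, 0, 0, 0.35, 0, 0, 0], [0.55, 0, 0, 0.34, 0, 0, 0], [0.1, 0, 0, 0, 0, 0, 0], [0.1, 0, 0, 0, 0, 0, 0], [0.1, 0, 0, 0, 0, 0, 0], [0.1, 0, 0, 0, 0, 0, 0], [0.1, 0, 0, 0, 0, 0, 0], [0.1, 0, 0, 0, 0, 0, 0.1], [0.1, 0, 0, 0, 0, 0, 0.1], [0.1, 0, 0, 0, 0, 0, 0.1], [0.1, 0, 0, 0, 0, 0, 0.1], [0.1, 0, 0, 0, 0, 0, 0.1]]}}

```text
time_s: 12.75
ee_pos: [0.5564, -0.0996, 0.0734]
eef_rot: [3.14, 0.001, 2.036]
force: [1.0, 1.0, 5.5]
grip_width: 0.0232
grip_force: 30.0
```

```bash
python3 -c "
from h import *
o=ctrl.get_obs();print(o['ee_pos'],o['eef_rot'],o['grip_width'],o['grip_force'],o['force'],o['moment'])"
```

```text
[ 0.55641991 -0.09958541  0.07336262] [3.14029260e+00 1.03699572e-03 2.03569112e+00] 0.023169266924334395 29.99900221824646 [0.97036704 0.96281903 5.45652897] [0.10951091 0.07074448 0.04842775]
```

>>> {"name": "move_arm", "arguments": {"increments": [[0.1, 0, 0, 0, 0, 0, 0.1], [0.1, 0, 0, 0, 0, 0, 0.1], [0.1, 0, 0, 0, 0, 0, 0.1], [0.1, 0, 0, 0, 0, 0, 0.1], [0.1, 0, 0, 0, 0, 0, 0.1], [0.1, 0, 0, 0, 0, 0, 0.1], [0.1, 0, 0, 0, 0, 0, 0.1], [0.1, 0, 0, 0, 0, 0, 0.1], [0.1, 0, 0, 0, 0, 0, 0.1], [0.1, 0, 0, 0, 0, 0, 0.1]]}}

```text
time_s: 13.75
ee_pos: [0.5564, -0.0998, 0.0733]
eef_rot: [3.14, -0.0, 1.036]
force: [-2.8, -4.9, 5.5]
grip_width: 0.0234
grip_force: 30.0
```

```bash
python3 -c "
from h import *
o=ctrl.get_obs();print(o['ee_pos'],o['eef_rot'],o['grip_width'],o['grip_force'],o['force'],o['moment'])"
```

```text
[ 0.55636938 -0.0998398   0.07333193] [ 3.13986060e+00 -1.34991143e-05  1.03611632e+00] 0.02338967538937225 29.99959498643875 [-2.76696542 -4.94561199  5.51180447] [-1.04656742  0.58511325  0.56258363]
```

FR is home (0.56 N m). Next is BL.

>>> {"name": "move_arm", "arguments": {"increments": [[0.55, 0, 0, 0, 0, 0, 0], [0.55, 0, 0, 0, 0, 0, 0], [0.55, 0, 0, -0.35, 0, 0, 0], [0.55, 0, 0, -0.35, 0, 0, 0], [0.55, 0, 0, -0.35, 0, 0, 0], [0.55, 0.542, 0.088, 0, 0, 0, 0], [0.55, 0.542, 0.088, 0, 0, 0, 0], [0.55, 0.542, 0.088, 0, 0, 0, 0], [0.55, 0.542, 0.088, 0, 0, 0, 0], [0.55, 0.542, 0.088, 0, 0, 0, 0], [0.55, 0.542, 0.088, 0, 0, 0, 0]]}}

```text
time_s: 14.85
ee_pos: [0.6615, 0.0283, 0.1247]
eef_rot: [-3.141, 0.0, 1.042]
force: [-0.5, -0.1, 0.0]
grip_width: 0.0517
grip_force: 0.0
```

>>> {"name": "move_arm", "arguments": {"increments": [[0.55, 0, 0, 0, 0, 0, -0.15], [0.55, 0, 0, 0, 0, 0, -0.15], [0.55, 0, 0, 0, 0, 0, -0.15], [0.55, 0, 0, 0, 0, 0, -0.15], [0.55, 0, 0, 0, 0, 0, -0.15], [0.55, 0, 0, 0, 0, 0, -0.15], [0.55, 0, 0, 0, 0, 0, -0.15], [0.55, 0, 0, 0, 0, 0, -0.15], [0.55, 0, 0, 0, 0, 0, -0.15], [0.55, 0, 0, 0, 0, 0, -0.15], [0.55, 0, 0, 0, 0, 0, 0]]}}

```text
time_s: 15.95
ee_pos: [0.6609, 0.0273, 0.1247]
eef_rot: [-3.141, -0.0, 2.545]
force: [-0.3, 0.1, 0.5]
grip_width: 0.0516
grip_force: 0.0
```

Run:
```python
from h import *
o=ctrl.get_obs(); w=ctrl.camera("wrist"); cv2.imwrite("pics/w4.png",w["color"])
print(o["ee_pos"],o["eef_rot"],o["qpos"][5],o["force"],o["moment"])
print(go((.6618,.0266,.071)))
P=wristpose(w,o)
for d in ctrl.cut_out("screw_bl_grip",w)[:5]:
    r,c=d["centre"]; print(d["conf"],r,c,toplane(w,(c,r),.095,P))
```

```text
[0.66087276 0.02732491 0.12473095] [-3.14140181e+00 -4.12237804e-04  2.54450597e+00] -0.987797545594217 [-0.34575213  0.11404555  0.48890269] [-0.03105342  0.00652542  0.01023652]
[-2.300e-02 -1.000e-03  1.075e+00]
0.66 233.2 281.0 [0.66005906 0.02650766 0.095     ]
0.66 54.7 554.4 [0.65945899 0.22471069 0.095     ]
0.19 208.4 40.5 [ 0.55559332 -0.09623369  0.095     ]
```

>>> {"name": "move_arm", "arguments": {"increments": [[0.55, -0.01, 0, 0.35, 0, 0, 0], [0.55, 0, 0, 0.35, 0, 0, 0], [0.55, 0, 0, 0.34, 0, 0, 0], [0.1, 0, 0, 0, 0, 0, 0], [0.1, 0, 0, 0, 0, 0, 0], [0.1, 0, 0, 0, 0, 0, 0], [0.1, 0, 0, 0, 0, 0, 0], [0.1, 0, 0, 0, 0, 0, 0], [0.1, 0, 0, 0, 0, 0, 0.1], [0.1, 0, 0, 0, 0, 0, 0.1], [0.1, 0, 0, 0, 0, 0, 0.1], [0.1, 0, 0, 0, 0, 0, 0.1], [0.1, 0, 0, 0, 0, 0, 0.1]]}}

```text
time_s: 17.35
ee_pos: [0.662, 0.0271, 0.074]
eef_rot: [3.14, 0.001, 2.036]
force: [1.1, 0.7, 3.1]
grip_width: 0.0233
grip_force: 30.0
```

```bash
python3 -c "
from h import *
o=ctrl.get_obs();print(o['ee_pos'],o['eef_rot'],o['grip_width'],o['grip_force'],o['force'],o['moment'])"
```

```text
[0.66197136 0.02707513 0.07402627] [3.13984314e+00 8.17624262e-04 2.03558499e+00] 0.023319572020240573 29.99884933233261 [1.06606415 0.70353825 3.12721921] [ 0.06462994 -0.13972243  0.05559408]
```

>>> {"name": "move_arm", "arguments": {"increments": [[0.1, 0, 0, 0, 0, 0, 0.1], [0.1, 0, 0, 0, 0, 0, 0.1], [0.1, 0, 0, 0, 0, 0, 0.1], [0.1, 0, 0, 0, 0, 0, 0.1], [0.1, 0, 0, 0, 0, 0, 0.1], [0.1, 0, 0, 0, 0, 0, 0.1], [0.1, 0, 0, 0, 0, 0, 0.1], [0.1, 0, 0, 0, 0, 0, 0.1], [0.1, 0, 0, 0, 0, 0, 0.1], [0.1, 0, 0, 0, 0, 0, 0.1]]}}

```text
time_s: 18.35
ee_pos: [0.6623, 0.027, 0.074]
eef_rot: [3.139, -0.001, 1.036]
force: [1.2, -6.0, 3.5]
grip_width: 0.0232
grip_force: 30.0
```

```bash
python3 -c "
from h import *
o=ctrl.get_obs();print(o['ee_pos'],o['eef_rot'],o['grip_width'],o['grip_force'],o['force'],o['moment'])"
```

```text
[0.66234998 0.02703932 0.07402883] [ 3.13895458e+00 -1.32859835e-03  1.03611046e+00] 0.023155631106823414 29.998708069324493 [ 1.16890025 -5.95725799  3.53593429] [-1.10567683  0.0099763   0.44983717]
```

BL is home (0.45 N m). Now I go above the valve.

>>> {"name": "move_arm", "arguments": {"increments": [[0.6, 0, 0, 0, 0, 0, 0], [0.6, 0, 0, 0, 0, 0, 0], [0.6, 0, 0, -0.35, 0, 0, 0], [0.6, 0, 0, -0.35, 0, 0, 0], [0.6, 0, 0, -0.35, 0, 0, 0], [0.6, 0.28, -0.453, 0, 0, 0, 0], [0.6, 0.28, -0.453, 0, 0, 0, 0], [0.6, 0.28, -0.453, 0, 0, 0, 0]]}}

```text
time_s: 19.15
ee_pos: [0.6234, 0.0983, 0.1253]
eef_rot: [-3.141, 0.0, 1.042]
force: [-0.2, 1.0, 0.5]
grip_width: 0.0563
grip_force: 0.0
```

>>> {"name": "move_arm", "arguments": {"increments": [[0.6, 0, 0, 0, 0, 0, -0.15], [0.6, 0, 0, 0, 0, 0, -0.15], [0.6, 0, 0, 0, 0, 0, -0.15], [0.6, 0, 0, 0, 0, 0, -0.15], [0.6, 0, 0, 0, 0, 0, -0.15], [0.6, 0, 0, 0, 0, 0, -0.15], [0.6, 0, 0, 0, 0, 0, -0.15], [0.6, 0, 0, 0, 0, 0, -0.15], [0.6, 0, 0, 0, 0, 0, -0.15], [0.6, 0, 0, 0, 0, 0, -0.15], [0.6, 0, 0, 0, 0, 0, 0]]}}

```text
time_s: 20.25
ee_pos: [0.6239, 0.0976, 0.1253]
eef_rot: [-3.141, -0.0, 2.545]
force: [0.4, 0.2, 0.1]
grip_width: 0.0563
grip_force: 0.0
```

Run:
```python
from h import *
o=ctrl.get_obs(); w=ctrl.camera("wrist"); cv2.imwrite("pics/w5.png",w["color"])
print(o["ee_pos"],o["eef_rot"],o["qpos"][5],o["force"],o["moment"])
print(go((.6252,.0976,.071)))
P=wristpose(w,o)
for d in ctrl.cut_out("valve_grip",w)[:5]:
    r,c=d["centre"]; print(d["conf"],r,c,toplane(w,(c,r),.095,P))
```

```text
[0.62389551 0.09760188 0.12529707] [-3.14127262e+00 -4.01930360e-04  2.54453687e+00] -0.8765588924579805 [0.36024972 0.24906798 0.05811111] [-0.01358412 -0.01267692  0.01515806]
[-0.022  0.015  1.086]
0.9 230.3 283.6 [0.62251732 0.09930163 0.095     ]
```

View pics/w5.png

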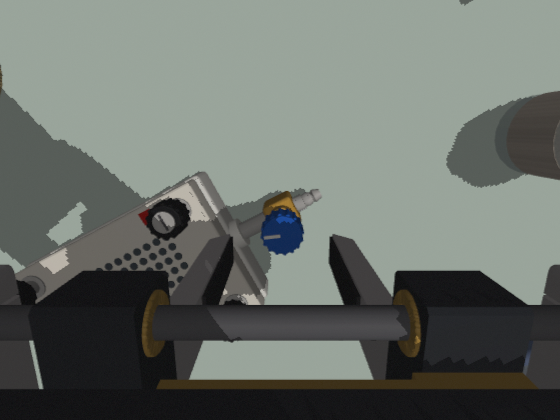

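The knob is centred between the fingers at (283,231), with its line pointing to (265,237), which means about 1.27 rad open. I grip and turn 1.1 rad first.

>>> {"name": "move_arm", "arguments": {"increments": [[0.6, -0.01, 0.015, 0.35, 0, 0, 0], [0.6, 0, 0, 0.35, 0, 0, 0], [0.6, 0, 0, 0.35, 0, 0, 0], [0.1, 0, 0, 0, 0, 0, 0], [0.1, 0, 0, 0, 0, 0, 0], [0.1, 0, 0, 0, 0, 0, 0], [0.1, 0, 0, 0, 0, 0, 0], [0.1, 0, 0, 0, 0, 0, 0], [0.1, 0, 0, 0, 0, 0, 0.1], [0.1, 0, 0, 0, 0, 0, 0.1], [0.1, 0, 0, 0, 0, 0, 0.1], [0.1, 0, 0, 0, 0, 0, 0.1], [0.1, 0, 0, 0, 0, 0, 0.1], [0.1, 0, 0, 0, 0, 0, 0.1], [0.1, 0, 0, 0, 0, 0, 0.1], [0.1, 0, 0, 0, 0, 0, 0.1], [0.1, 0, 0, 0, 0, 0, 0.1], [0.1, 0, 0, 0, 0, 0, 0.1]]}}

```text
time_s: 22.15
ee_pos: [0.6254, 0.0978, 0.074]
eef_rot: [3.14, 0.0, 1.535]
force: [-1.5, -2.3, 6.1]
grip_width: 0.0274
grip_force: 30.0
```

>>> {"name": "move_arm", "arguments": {"increments": [[0.1, 0, 0, 0, 0, 0, 0.1], [0.1, 0, 0, 0, 0, 0, 0]]}}

```text
time_s: 22.35
ee_pos: [0.6254, 0.0978, 0.074]
eef_rot: [3.14, -0.0, 1.436]
force: [-2.5, -1.9, 5.7]
grip_width: 0.0274
grip_force: 30.0
```

```bash
python3 -c "
from h import *
o=ctrl.get_obs();print(o['ee_pos'],o['eef_rot'],o['grip_width'],o['grip_force'],o['force'],o['moment'])"
```

```text
[0.62538383 0.09782608 0.07398715] [ 3.14001739e+00 -1.39476378e-04  1.43584090e+00] 0.027374515041743923 30.00198394060135 [-2.54311455 -1.94341735  5.69264189] [-0.44718032  0.26046989 -0.04292741]
```

>>> {"name": "move_arm", "arguments": {"increments": [[0.1, 0, 0, 0, 0, 0, 0.05], [0.1, 0, 0, 0, 0, 0, 0.05], [0.1, 0, 0, 0, 0, 0, 0]]}}

```text
time_s: 22.65
ee_pos: [0.6254, 0.0978, 0.074]
eef_rot: [3.14, -0.0, 1.338]
force: [-0.6, -1.4, 5.6]
grip_width: 0.0275
grip_force: 30.0
```

```bash
python3 -c "
from h import *
o=ctrl.get_obs();print(o['ee_pos'],o['eef_rot'],o['grip_width'],o['grip_force'],o['force'],o['moment'])"
```

```text
[0.62541258 0.09782106 0.0740084 ] [ 3.13995083e+00 -3.00242278e-04  1.33765668e+00] 0.02753201682539335 30.00150740146637 [-0.64592756 -1.39705559  5.5505256 ] [-0.40343103  0.28242756 -0.0235218 ]
```

>>> {"name": "move_arm", "arguments": {"increments": [[0.1, 0, 0, 0, 0, 0, 0.05], [0.1, 0, 0, 0, 0, 0, 0]]}}

```text
time_s: 22.85
ee_pos: [0.6255, 0.0981, 0.074]
eef_rot: [3.14, -0.001, 1.289]
force: [0.5, -0.6, 6.2]
grip_width: 0.0274
grip_force: 30.0
```

```bash
python3 -c "
from h import *
o=ctrl.get_obs();print(o['ee_pos'],o['eef_rot'],o['grip_width'],o['grip_force'],o['force'],o['moment'])"
```

```text
[0.62550067 0.09810847 0.07399315] [ 3.13975496e+00 -7.59300201e-04  1.28910319e+00] 0.027364408865730036 30.001763105392456 [ 0.48274317 -0.6363657   6.23445092] [-0.03327499  0.1054225   0.22536815]
```

>>> {"name": "move_arm", "arguments": {"increments": [[0.1, 0, 0, 0, 0, 0, 0.05], [0.1, 0, 0, 0, 0, 0, 0]]}}

```text
time_s: 23.05
ee_pos: [0.6255, 0.0981, 0.074]
eef_rot: [3.14, -0.001, 1.24]
force: [0.5, -0.3, 5.9]
grip_width: 0.027
grip_force: 30.0
```

```bash
python3 -c "
from h import *
o=ctrl.get_obs();print(o['ee_pos'],o['eef_rot'],o['grip_width'],o['grip_force'],o['force'],o['moment'])"
```

```text
[0.62550727 0.09807981 0.07398106] [ 3.13976931e+00 -7.49823047e-04  1.23963617e+00] 0.027047154074329192 30.001592338085175 [ 0.54769168 -0.26859577  5.91032666] [-0.16886193  0.11060572  0.27216685]
```

It's seated: torque jumped from about −0.02 to 0.27 N m at yaw ≈1.3, which matches the line estimate. I regrip here to release the finger wind-up, then back off 1.571 rad.

>>> {"name": "move_arm", "arguments": {"increments": [[0.45, 0, 0, 0, 0, 0, 0], [0.45, 0, 0, 0, 0, 0, 0], [0.1, 0, 0, 0, 0, 0, 0], [0.1, 0, 0, 0, 0, 0, 0], [0.1, 0, 0, 0, 0, 0, 0], [0.1, 0, 0, 0, 0, 0, 0]]}}

```text
time_s: 23.65
ee_pos: [0.6253, 0.0978, 0.0729]
eef_rot: [3.141, -0.0, 1.24]
force: [5.5, -0.9, -2.6]
grip_width: 0.0271
grip_force: 30.0
```

```bash
python3 -c "
from h import *
o=ctrl.get_obs();print(o['ee_pos'],o['eef_rot'],o['grip_width'],o['grip_force'],o['force'],o['moment'])"
```

```text
[0.6252786  0.09777068 0.07287108] [ 3.14073040e+00 -1.43443724e-04  1.23969383e+00] 0.027105823117267183 29.999200701713562 [ 5.54444491 -0.91045332 -2.58905496] [-0.22320107 -0.78150374 -0.02202839]
```

>>> {"name": "move_arm", "arguments": {"increments": [[0.1, 0, 0, 0, 0, 0, -0.1], [0.1, 0, 0, 0, 0, 0, -0.1], [0.1, 0, 0, 0, 0, 0, -0.1], [0.1, 0, 0, 0, 0, 0, -0.1], [0.1, 0, 0, 0, 0, 0, -0.1], [0.1, 0, 0, 0, 0, 0, -0.1], [0.1, 0, 0, 0, 0, 0, -0.1], [0.1, 0, 0, 0, 0, 0, -0.1], [0.1, 0, 0, 0, 0, 0, -0.1], [0.1, 0, 0, 0, 0, 0, -0.1], [0.1, 0, 0, 0, 0, 0, -0.1], [0.1, 0, 0, 0, 0, 0, -0.1], [0.1, 0, 0, 0, 0, 0, -0.1], [0.1, 0, 0, 0, 0, 0, -0.1], [0.1, 0, 0, 0, 0, 0, -0.1], [0.1, 0, 0, 0, 0, 0, -0.07], [0.1, 0, 0, 0, 0, 0, 0], [0.1, 0, 0, 0, 0, 0, 0]]}}

```text
time_s: 25.45
ee_pos: [0.625, 0.0977, 0.0729]
eef_rot: [-3.141, 0.0, 2.808]
force: [3.7, -3.3, -2.7]
grip_width: 0.0276
grip_force: 30.0
```

Run:
```python
from h import *
o=ctrl.get_obs();print(o['ee_pos'],o['eef_rot'],o['grip_width'],o['grip_force'],o['force'],o['moment'])
w=ctrl.camera("wrist"); t=ctrl.camera("scene")
a=cv2.resize(w["color"][200:330,180:380],(400,260)); b=cv2.resize(t["color"][200:330,150:350],(400,260))
cv2.imwrite("pics/f.png",np.hstack([a,b]))
```

```text
[0.62498243 0.09765033 0.07285495] [-3.14119264e+00  2.16152448e-04  2.80760625e+00] 0.027564355470815174 29.999476075172424 [ 3.72205202 -3.31979285 -2.7351959 ] [-0.740894   -0.62159889  0.05426907]
```

View pics/f.png

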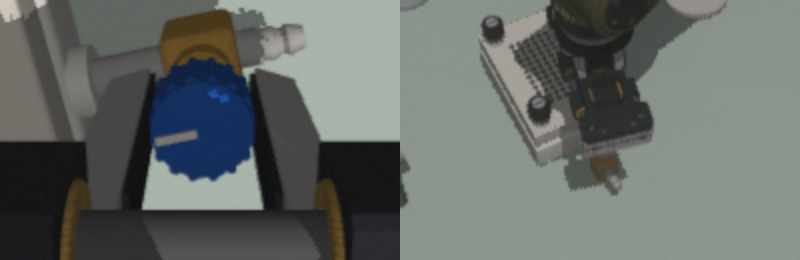

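The knob is visible in the grip, with its line running from (197,134) to (154,142) in the crop. I measure the opening from it.

Run:
```python
from h import *
o=ctrl.get_obs(); w=ctrl.camera("wrist"); P=wristpose(w,o)
c=w["color"].astype(int); m=np.zeros(c.shape[:2],bool); m[255:280,254:282]=(c.min(2)>110)[255:280,254:282]
ys,xs=np.where(m)
n,l,s,_=cv2.connectedComponentsWithStats(m.astype(np.uint8)); k=1+np.argmax(s[1:,4]); ys,xs=np.where(l==k)
pts=np.array([toplane(w,(x,y),.096,P)[:2] for x,y in zip(xs,ys)]); 
u=np.linalg.svd(pts-pts.mean(0))[2][0]
if u@(pts.mean(0)-[.6250,.0977])<0:u=-u
print(len(xs),s[k],pts.mean(0),"opening",(np.arctan2(u[1],u[0])-(np.pi-.118))%(2*np.pi))
```

```text
65 [258 266  20   7  65] [0.6240037 0.0894924] opening 1.5728312041871817
```

```bash
python3 -c "
from h import *
print(ctrl.hand_in())"
```

```text
the job is handed in; nothing more can be done
None
```

The job is handed in at about 25 s: all four thumbscrews were turned clockwise onto their stops (FL, BR, FR, BL), and the bleed valve was seated, then backed off a quarter turn (1.573 rad, read from its white line), with the gripper still holding the knob; the verdict was not shown.

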